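Load the tube rack into the reader's lane

TASK

Load the narrow two-row rack of capped tubes into the tube reader. First lift the white jar out of the loading lane and stand it upright in the shallow steel tray, then swing the lane's gate wide open, set the rack in the lane and slide it under the reader's hood until it is fully home against the end stop, and swing the gate fully closed behind it. Set the jar and the rack down gently, keep them upright, and leave the other things on the bench where they are.

Things in the scene. Friction and masses are not known exactly. Their poses are not given: they have to be found in the camera images.
- loader: Fixed loading lane and reader on a grey base plate 485 mm long. Origin on the bench under the lane's centre line, at the closed gate. The lane runs along its y axis, floor 10 mm above the bench, 64 mm wide between aluminium rails (8 mm thick, tops 30 mm above the bench), from y = -210 mm (open end) to +185 mm (end stop). The rack is set down in front of the gate (y < 0).
- lane_stop (a point): Centre of the steel end stop's face at the far end of the lane, at floor level (stop top 60 mm above the bench). A rack fully home has its leading end on this face. Behind it the white reader body, 130 mm wide, 160 mm high, goes on 80 mm.
- hood (a point): Point on the lane's centre line under the front edge of the white hood, on its underside, 115 mm above the bench. The hood spans the lane from here 75 mm onward to the end stop; top 160 mm above the bench, 130 mm wide, its two legs 98 mm apart.
- gate (a joint): Swing gate, rad: 0 = closed across the lane, up to 1.75 = wide open (counter-clockwise from above, knob moving over the free stretch to beyond the far rail); stays where it is left. Aluminium bar 12 mm wide, 40 to 54 mm above the bench, on a vertical hinge 75 mm to the +x side of the lane's centre line at loader y = 0. Starts closed or a little ajar. Lane clear above 1.55.
- gate_knob (a point): Top-end point of the gate's upright black knob (round, 16 mm diameter, from 54 to 114 mm above the bench); this point lies on its axis at its top, 135 mm from the hinge axis.
- gate_hinge (a point): Point on the gate's vertical hinge axis, 40 mm above the bench.
- jar: White screw-lid jar, 56 mm diameter, 86 mm high, about 0.14 kg, standing in the lane's free stretch in front of the gate; origin at the centre of its underside, z up its axis.
- tray: Shallow square steel tray fixed to the bench, 130 x 130 mm outside, walls 5 mm thick and 18 mm high, inner floor about 5 mm above the bench; origin at the centre of its underside.
- rack: Narrow white rack with two rows of five red-capped tubes (all one piece): 50 mm wide (x), 170 mm long (y), frame with flat sides and ends 60 mm high, tube caps up to 82 mm; about 0.3 kg; origin at the centre of its underside. Either end may lead.
- wide_rack: Bystander: broad white rack with four rows of tubes, 105 x 165 mm, 98 mm high; origin under its centre.
- side_rack: Bystander: broad blue rack, half full, 110 x 150 mm, 92 mm high; origin under its centre.
- bottle: Bystander: amber bottle, 68 mm diameter, 150 mm high; origin under its centre.
- dishes: Bystander: stack of three flat round dishes, 60 mm diameter, 36 mm high; origin under its centre.
- stapler: Bystander: black stapler 34 x 130 mm, 42 mm high; origin under its centre.
Not all that is in view belongs to the job. Leave any orange or red look-alike of the jar alone.

How it is judged:
By the outcome, as a careful person would: the job done as asked, in the order asked, and still so for the second after the job is handed in, with the robot touching nothing.
It also fails if it takes over 72 s, if anything falls off the work surface, if the arm or the gripper's body presses on something with over 40 N, if the wrist force passes 120 N, or if a joint passes its speed limit or range.

ROBOT

A 6-joint arm with a two-finger parallel gripper is mounted at the origin on the work surface. World frame = base frame: x ahead of the robot, y to its left, z up, the work surface at z = 0. Lengths are in m, angles in rad, forces in N, time in s.
With the tool pointing down it reaches from about 0.375 to 0.9 m from the base axis. Payload 3.1 kg.
Tool frame: the origin (TCP) lies midway between the tips of the shut fingers; the grasp point (between the pads) lies 19 mm behind it; z points along the fingers, y is the line along which they close (so a half turn about z gives the same grasp; the last joint's range is limited). The gripper opens to 87 mm and grips with 3 to 60 N. Pads are 19 mm wide; open, the fingers measure 117 mm over their backs; the gripper's body (75 mm by 190 mm) begins 51 mm behind the grasp point.
Start: joints at [-1.3, 0.527, 1.433, -0, 1.181, -0.178], TCP at [0.272, -0.563, 0.223] pointing down, gripper open.
Joint ranges: [-3.08, 3.08], [-0.75, 2.2], [0.22, 2.44], [-1.43, 4.57], [0, 2.65], [-2.85, 2.85]. Speed limits (rad/s): [2.79, 2.79, 3.14, 3.14, 3.14, 3.14].

INTERFACE

Orientations are given as a unit quaternion [x, y, z, w].
In Python, from rig import robot gives the robot as it stands. The module is installed in compiled form; this text tells all that it offers.
- The arm moves only by the tool play_rows, never from a script. Its arguments are lists of equal length, an entry for each row: "gripper": the closure, from -1 (fully open) to 1 (shut); "delta_pos": the shift along the tool's x, y, z in cm, a list of three; "turn": the turn, a rotation vector about the tool's x, y, z in rad, a list of three. A call has 1 to 12 rows; each row is the pose to reach, as a shift and turn from the pose commanded when the call began, along the tool's axes at that moment; what a row does not reach only later rows make up. A row lasts 1/8 s, in which the tool goes at most 62.5 mm and 10.7 degrees, less where a joint would pass 70% of its speed; a pose out of reach is approached as far as the arm can. A call with a gripper value outside its range is refused whole. The fingers move at their own pace and stop on an object; "squeeze" is the grip in N (left out, the last holds). Time passes only in rows, so rows that repeat a pose let the fingers close. It gives the time, the measured TCP pose, the force, the opening and the grip force at its end, in the units of the state.
- robot.get_obs(): the state, without advancing time (a new reading comes with each control period).
- robot.camera(name): name is "scene" or "top" or "wrist"; returns a dict with "color" (480x640x3 uint8, red, green, blue), "vfov" (degrees; the focal length in pixels is half the picture's height over the tangent of half this angle, whatever the lens; pixels are square), "cx", "cy" (the principal point, pixels), "R" (3x3) and "t" (3): a world point X has camera coordinates R X + t. Camera axes: x right, y down, z forward; pixel columns grow to the right and rows downward; lengths in m; the calibration is good to about 2 mm. The wrist camera is an equidistant fisheye: a pixel r from the principal point sees the ray r / f radians off the axis. A picture is of the moment at which its call begins. There is no depth.
- robot.hand_in(): hands the job in; it is judged then, once.
The state is a dict: "time": time; "q": joint angles; "joint_velocities": joint speeds; "joint_torque": joint torques, N m; "position": TCP position; "tool_rot": TCP orientation; "ft_force": force on the tool from outside, world axes, zero at the start; "moment": the same for the moment, N m; "grip_width": finger opening in m; "grip_force": force on a finger pad.
Only numpy, scipy, OpenCV 4.12 (cv2) and the standard library are available. Lean on these libraries where they do the work, as an engineer would, in place of code of your own. Each camera call takes 0.05 s, during which the arm holds its last target. There are 200 camera calls.

## Working session

There is one attempt and no reset: what is moved stays moved. The work goes in short steps, Python scripts to look and compute and a tool call to move; the robot and the scene stay as the last step left them, time stands still between calls to the robot, and variables do not carry over. Pictures are saved under pics/ and viewed, at most 13 in all, crops included, and the job is handed in when it is done.

Besides the shell and the picture viewer there is one more tool, called as name(argument=value, ...), one argument or row to a line, values as JSON. play_rows: Moves the arm, as the interface text tells. Its arguments: {"type":"object","properties":{"gripper":{"type":"array","items":{"type":"number"}},"delta_pos":{"type":"array","items":{"type":"array","items":{"type":"number"}}},"turn":{"type":"array","items":{"type":"array","items":{"type":"number"}}},"squeeze":{"type":"number"}},"required":["gripper","delta_pos","turn"]}

```bash
mkdir -p pics
cat > h.py <<'E'
import numpy as np, cv2
from rig import robot
def cam(n):
    c=robot.camera(n); c['f']=240/np.tan(np.radians(c['vfov'])/2); return c
def ray(c,u,v):
    x=(u-c['cx'])/c['f'];y=(v-c['cy'])/c['f']
    if c.get('fish'):
        r=np.hypot(x,y); k=np.sin(r)/max(r,1e-9); d=np.array([x*k,y*k,np.cos(r)])
    else: d=np.array([x,y,1.])
    R=np.array(c['R']);t=np.array(c['t']); return -R.T@t, R.T@d
def onz(c,u,v,z):
    o,d=ray(c,u,v); return o+d*(z-o[2])/d[2]
def proj(c,X):
    p=np.array(c['R'])@X+np.array(c['t']); return c['f']*p[0]/p[2]+c['cx'],c['f']*p[1]/p[2]+c['cy']
def save(c,n): cv2.imwrite('pics/'+n,c['color'][:,:,::-1])
E
python3 - <<'E'
from h import *
import pickle
for n in('scene','top'):
    c=cam(n); save(c,n+'0.png'); pickle.dump(c,open(n+'0.pkl','wb'))
    print(n,c['vfov'],c['cx'],c['cy'],-np.array(c['R']).T@np.array(c['t']))
o=robot.get_obs();print(o)
E
```

```text
scene 50.198046425248016 328.38355963651986 244.33881306058942 [ 1.01349691 -0.62795954  1.14381402]
top 43.08523570094343 315.2784622983906 244.3110597676988 [ 0.42935088 -0.00809447  1.7889137 ]
{'time': 0.1, 'q': array([-1.29949655e+00,  5.28383230e-01,  1.43379089e+00, -5.73292129e-06,
        1.18142451e+00, -1.78498324e-01]), 'joint_velocities': array([-0.00026143, -0.0035292 , -0.00095522,  0.00065587, -0.00026765,
       -0.00189735]), 'joint_torque': array([-5.95002057e-04, -4.40986705e+01, -1.77151233e+01,  6.34404039e-02,
        5.33677242e-02, -3.58709065e-05]), 'position': array([ 0.27158151, -0.56215913,  0.22165803]), 'tool_rot': array([ 9.74815891e-01,  2.23008908e-01, -4.91706327e-05, -1.00178561e-03]), 'ft_force': array([ 0.7602263 , -0.7202985 ,  0.58659144]), 'moment': array([-0.0503292 ,  0.03883587,  0.00066576]), 'grip_force': 0.0, 'grip_width': 0.08727310964521477}
```

View pics/top0.png

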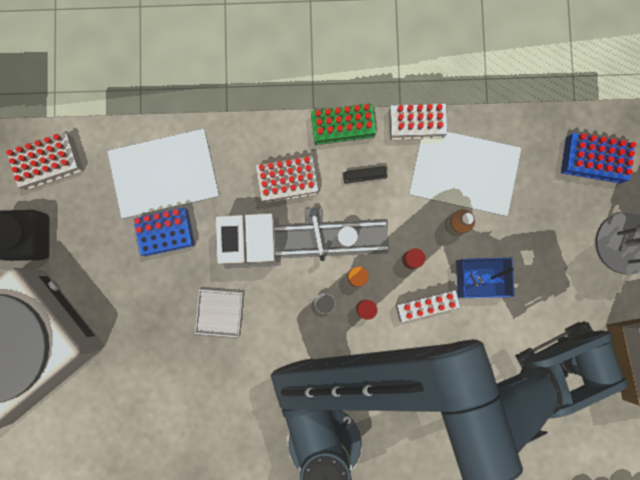

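View pics/scene0.png

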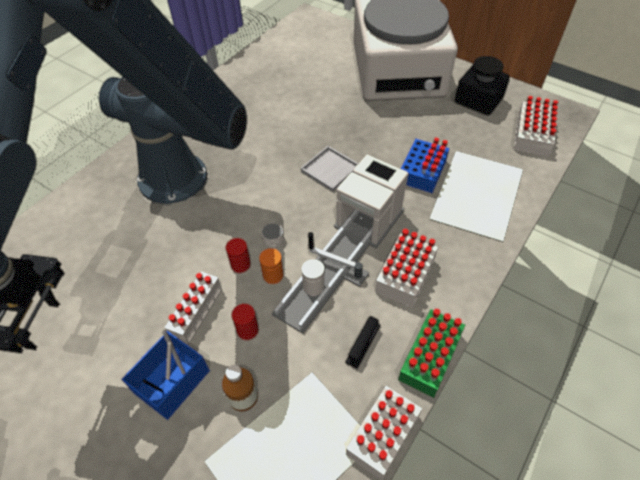

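The top view shows the loader with its reader at (245,238) and its open end at right (387,235). The white jar is in the lane at (347,236), the gate knob near (321,257) and the hinge near (312,210).

- **Rack candidates:** (428,305) has two rows of five; (287,177), (418,120) and (42,160) are broad white; (343,122) is green; (164,230) and (598,155) are blue. I choose (428,305).
- **Jar candidates:** white (347,236), orange (358,276), red (414,258) and (367,309), clear glass (323,303). I choose the white one.
- **Tray:** (219,312). The blue box at (485,277) is not it.

```bash
cat > m.py <<'E'
from h import *
import pickle
c=pickle.load(open('top0.pkl','rb')); s=pickle.load(open('scene0.pkl','rb'))
def blobs(c,m,x0,x1,y0,y1,amin=3):
    k=np.zeros_like(m);k[y0:y1,x0:x1]=m[y0:y1,x0:x1]
    n,l,st,ce=cv2.connectedComponentsWithStats(k,connectivity=4)
    return [(st[i][4],ce[i],l==i) for i in range(1,n) if st[i][4]>=amin]
def HSV(c): return cv2.cvtColor(c['color'],cv2.COLOR_RGB2HSV)
H=HSV(c); red=(((H[...,0]<8)|(H[...,0]>172))&(H[...,1]>130)&(H[...,2]>90)).astype(np.uint8)
b=blobs(c,red,396,462,285,325)
P=np.array([onz(c,*x[1],0.082) for x in b]); print('caps',len(b),[x[0] for x in b]); 
r=cv2.minAreaRect((P[:,:2]*1000).astype(np.float32)); print('rack',P.mean(0),r)
d=P[:,:2]-P[:,:2].mean(0); w,V=np.linalg.eigh(d.T@d); print('axis',V[:,1])
white=((H[...,1]<40)&(H[...,2]>190)).astype(np.uint8)
for n,box,z in(('jar',(330,365,220,255),.086),('reader',(205,280,205,272),.16)):
    for a,ce,m in blobs(c,white,*box,30):
        rr=cv2.minAreaRect(np.argwhere(m)[:,::-1].astype(np.float32)); q=np.array([onz(c,*p,z) for p in cv2.boxPoints(rr)])
        print(n,a,ce,onz(c,*ce,z),'corners',q[:,:2].round(4).tolist())
blk=(H[...,2]<70).astype(np.uint8)
for a,ce,m in blobs(c,blk,300,335,195,272,3): print('blk',a,ce,onz(c,*ce,.114))
up=lambda c,x0,y0,x1,y1,k:cv2.resize(c['color'][y0:y1,x0:x1],None,fx=k,fy=k,interpolation=cv2.INTER_CUBIC)
A=up(c,190,195,470,345,2.85)
cv2.imwrite('pics/crop.png',A[:,:,::-1])
E
python3 m.py; python3 -c "
import pickle,cv2
s=pickle.load(open('scene0.pkl','rb'))
cv2.imwrite('pics/crops.png',cv2.resize(s['color'][140:340,160:420],None,fx=3,fy=3,interpolation=2)[:,:,::-1])"
```

```text
caps 10 [np.int32(23), np.int32(21), np.int32(23), np.int32(21), np.int32(21), np.int32(21), np.int32(21), np.int32(20), np.int32(20), np.int32(22)]
rack [ 0.38684285 -0.30426208  0.082     ] ((386.7236633300781, -304.53680419921875), (24.25483512878418, 123.42481231689453), 12.549077033996582)
axis [-0.21753346  0.97605286]
jar 273 [347.31501832 235.91575092] [ 0.58844716 -0.08176751  0.086     ] corners [[0.5892, -0.0472], [0.6235, -0.0834], [0.5872, -0.1174], [0.553, -0.0811]]
jar 62 [348.35483871 249.5       ] [ 0.55008977 -0.0834513   0.086     ] corners [[0.5513, -0.0318], [0.5536, -0.1274], [0.5482, -0.1275], [0.5459, -0.0319]]
reader 1217 [258.98274445 237.50287592] [0.58415934 0.15928323 0.16      ] corners [[0.649, 0.1931], [0.6469, 0.1228], [0.5198, 0.1256], [0.5218, 0.1955]]
reader 708 [229.21892655 239.14971751] [0.58203707 0.23964634 0.16      ] corners [[0.6447, 0.2755], [0.6452, 0.2054], [0.5206, 0.2032], [0.5201, 0.2729]]
blk 13 [322.07692308 257.30769231] [ 0.52860635 -0.0090855   0.114     ]
```

View pics/crop.png

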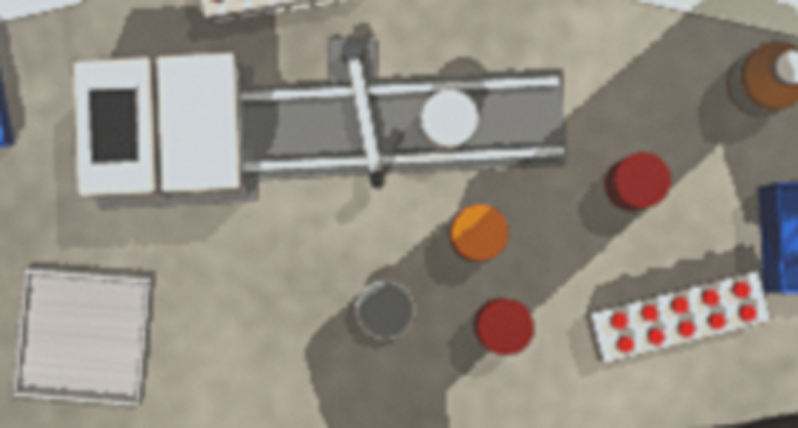

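View pics/crops.png

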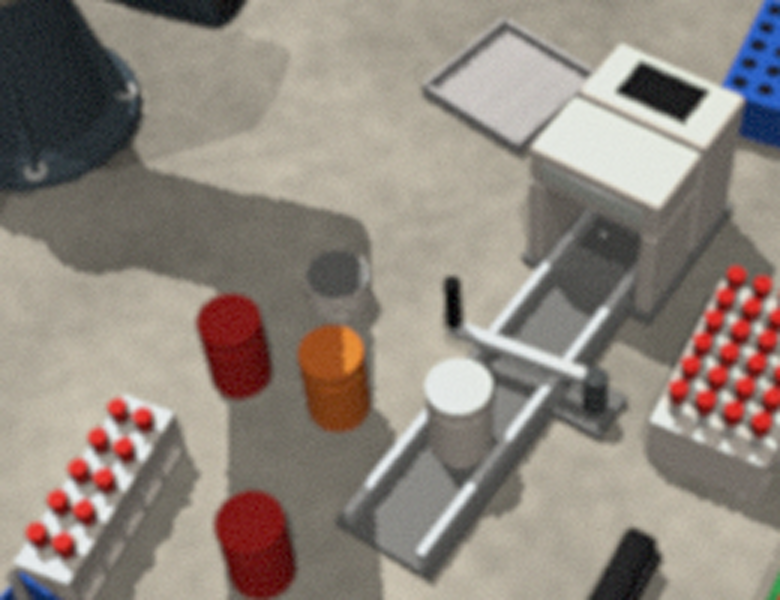

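The crops confirm the picks: the narrow rack has 10 caps spanning about 123 x 24 mm, which fits, and the jar in the lane is white. The gate is slightly ajar. Next I measure the lane, gate and tray more exactly.

```bash
cat > m2.py <<'E'
from m import *
print('----')
G=cv2.cvtColor(c['color'],cv2.COLOR_RGB2GRAY).astype(float)
def rail(r0,r1,cols):
    o=[]
    for u in cols:
        col=G[r0:r1,u]; w=np.clip(col-np.median(col)-25,0,None)
        if w.sum()>20: o.append(onz(c,u,(w*np.arange(r0,r1)).sum()/w.sum(),.03)[:2])
    o=np.array(o); p=np.polyfit(o[:,1],o[:,0],1)
    for _ in range(3):
        r=np.abs(o[:,0]-np.polyval(p,o[:,1])); o=o[r<max(.002,1.5*np.median(r))]; p=np.polyfit(o[:,1],o[:,0],1)
    print('rail x=%.4f+%.4f*y n=%d'%(p[1],p[0],len(o))); return p
p1=rail(220,233,[*range(278,308),*range(328,334),*range(362,384)]); p2=rail(244,258,[*range(280,315),*range(328,384)])
# reader whole top
b=white.copy(); hull=[]
for n,box in(('r',(205,280,205,272)),):
    pts=np.vstack([np.argwhere(m)[:,::-1] for a,ce,m in blobs(c,white,*box,30)])
    rr=cv2.minAreaRect(np.array([onz(c,*p,.16)[:2]*1000 for p in pts],np.float32)); print('reader',rr)
# scene: knob top, caps
Hs=HSV(s); blk=(Hs[...,2]<60).astype(np.uint8)
for a,ce,m in blobs(s,blk,300,372,225,285,5):
    pp=np.argwhere(m); t=pp[pp[:,0]<=pp[:,0].min()+1].mean(0)[::-1]; print('scene blk',a,ce,'top',t,onz(s,*t,.114))
rs=(((Hs[...,0]<8)|(Hs[...,0]>172))&(Hs[...,1]>130)&(Hs[...,2]>90)).astype(np.uint8)
bs=blobs(s,rs,160,225,265,335); Q=np.array([onz(s,*x[1],.078) for x in bs]); print('scene caps',len(bs),Q.mean(0))
ws=((Hs[...,1]<40)&(Hs[...,2]>195)).astype(np.uint8)
for a,ce,m in blobs(s,ws,298,328,255,285,60): print('scene jar',a,ce,onz(s,*ce,.086))
# tray
for q in ([(29,264),(153,270),(143,404),(15,396)],): print('tray',[onz(c,190+(x+.5)/2.85,195+(y+.5)/2.85,.018)[:2].round(4).tolist() for x,y in q], np.mean([onz(c,190+x/2.85,195+y/2.85,.018) for x,y in q],0))
print('hinge',onz(c,190+352/2.85,195+47/2.85,.06), 'lane end',onz(c,190+563/2.85,195+118/2.85,.01),'knob',onz(c,190+377/2.85,195+180/2.85,.114))
for n,q in(('orange',(481,232)),('red',(504,326)),('red2',(640,181)),('glass',(384,308))): print(n,onz(c,190+q[0]/2.85,195+q[1]/2.85,.09))
E
python3 m2.py|sed -n '/----/,$p'
```

```text
----
rail x=0.6243+-0.0209*y n=58
rail x=0.5520+-0.0224*y n=70
reader ((583.330322265625, 199.14370727539062), (126.62413787841797, 150.19862365722656), 1.1912565231323242)
scene blk 62 [310.5 240.5] top [310.28571429 233.57142857] [ 0.52592535 -0.00394013  0.114     ]
scene blk 61 [357.8852459  272.91803279] top [358.  269.5] [ 0.68431317 -0.02841031  0.114     ]
scene caps 9 [ 0.38273783 -0.30256353  0.078     ]
scene jar 342 [311.91520468 267.79532164] [ 0.57806513 -0.07179254  0.086     ]
tray [[0.4555, 0.3478], [0.4459, 0.221], [0.3106, 0.2337], [0.3222, 0.3637]] [0.38405333 0.29206962 0.018     ]
hinge [0.66396139 0.01163547 0.06      ] lane end [ 0.59067852 -0.20294817  0.01      ] knob [ 0.52624216 -0.00957969  0.114     ]
orange [ 0.47376962 -0.1098727   0.09      ]
red [ 0.38168986 -0.12917445  0.09      ]
red2 [ 0.51926927 -0.26718319  0.09      ]
glass [ 0.40238407 -0.01281983  0.09      ]
```

```bash
cat > go.py <<'E'
import sys,numpy as np
from scipy.spatial.transform import Rotation as R
from rig import robot
# loader frame: origin L, angle TH
L=np.array([.588,.011]);TH=.0217
def W(x,y): c,s=np.cos(TH),np.sin(TH); return L+[c*x-s*y,s*x+c*y]
def yaw(): 
    m=R.from_quat(robot.get_obs()['tool_rot']).as_matrix(); return np.arctan2(m[1,0],m[0,0])
def go(*wps):
    o=robot.get_obs(); m=R.from_quat(o['tool_rot']); p=np.array(o['position'])
    print('t %.2f p %s yaw %.4f F %s w %.4f g %.1f q6 %.2f'%(o['time'],p.round(4),yaw(),np.round(o['ft_force'],1),o['grip_width'],o['grip_force'],o['q'][5]))
    for x,y,z,ps in wps:
        T=R.from_matrix(np.array([[np.cos(ps),np.sin(ps),0],[np.sin(ps),-np.cos(ps),0],[0,0,-1]]).T.T)
        print((m.inv().apply(np.array([x,y,z])-p)*100).round(2).tolist(),(m.inv()*T).as_rotvec().round(3).tolist())
E
python3 -c "
from go import *
go((.588,-.082,.24,1.59),(.588,-.082,.12,1.59),(.588,-.082,.051,1.59))"
```

```text
t 0.10 p [ 0.2716 -0.5622  0.2217] yaw 0.4498 F [ 0.8 -0.7  0.6] w 0.0873 g 0.0 q6 -0.18
[49.37, -29.49, -1.76] [-0.002, -0.001, -1.14]
[49.37, -29.46, 10.24] [-0.002, -0.001, -1.14]
[49.37, -29.45, 17.14] [-0.002, -0.001, -1.14]
```

play_rows(
  gripper=[-1, -1, -1, -1, -1, -1, -1, -1, -1, -1, -1, -1],
  delta_pos=[
    [49.4, -29.5, -1.8],
    [49.4, -29.5, -1.8],
    [49.4, -29.5, -1.8],
    [49.4, -29.5, -1.8],
    [49.4, -29.5, -1.8],
    [49.4, -29.5, -1.8],
    [49.4, -29.5, -1.8],
    [49.4, -29.5, -1.8],
    [49.4, -29.5, -1.8],
    [49.4, -29.5, -1.8],
    [49.4, -29.5, -1.8],
    [49.4, -29.5, -1.8],
  ],
  turn=[
    [0, 0, -1.14],
    [0, 0, -1.14],
    [0, 0, -1.14],
    [0, 0, -1.14],
    [0, 0, -1.14],
    [0, 0, -1.14],
    [0, 0, -1.14],
    [0, 0, -1.14],
    [0, 0, -1.14],
    [0, 0, -1.14],
    [0, 0, -1.14],
    [0, 0, -1.14],
  ],
  squeeze=15,
)

```text
time: 1.6
position: [0.5874, -0.0837, 0.2402]
tool_rot: [0.701, 0.713, -0.001, -0.0]
ft_force: [-1.2, 0.7, -0.6]
grip_width: 0.0869
grip_force: 0.0
```

```bash
cat > w.py <<'E'
from h import *
def wcam():
    c=cam('wrist'); c['fish']=1; return c
E
python3 -c "
from go import *
from w import *
go((.588,-.082,.12,1.59),(.588,-.082,.051,1.59))
c=wcam(); save(c,'w1.png'); print(c['vfov'],c['f'],-c['R'].T@c['t'])
H=cv2.cvtColor(c['color'],cv2.COLOR_RGB2HSV); m=((H[...,1]<40)&(H[...,2]>190)).astype('uint8')
n,l,s,ce=cv2.connectedComponentsWithStats(m)
for i in range(1,n):
  if s[i][4]>150: print(s[i],ce[i].round(1),onz(c,*ce[i],.096).round(4))
"
```

```text
t 1.60 p [ 0.5874 -0.0837  0.2402] yaw 1.5883 F [-1.2  0.7 -0.6] w 0.0869 g 0.0 q6 -0.35
[0.17, 0.08, 12.02] [-0.001, 0.0, -0.002]
[0.17, 0.09, 18.92] [-0.001, 0.0, -0.002]
65.70646984690485 371.64829954431775 [ 0.58567832 -0.00071704  0.40148225]
[ 212    0   58   62 2067] [241.9  30.2] [0.524  0.0823 0.096 ]
[ 442    0   42  137 2104] [459.7  69.3] [0.7062 0.0569 0.096 ]
[105   4  43  19 430] [124.1  13.8] [0.4135 0.1117 0.096 ]
[276  19   8  43 325] [279.5  40.8] [0.5552 0.0718 0.096 ]
[611  19  15  46 410] [617.4  41. ] [0.8963 0.1256 0.096 ]
[ 543   22   90  135 6408] [591.4  93.7] [0.8555 0.0593 0.096 ]
[349  35   8  57 430] [352.6  61.7] [0.6145 0.0549 0.096 ]
[   35    81   371   254 32264] [179.7 218.9] [ 0.4665 -0.0786  0.096 ]
[408 104  24  23 220] [418.9 114.9] [0.6708 0.0137 0.096 ]
[ 460  144   80  108 5432] [506.7 186.5] [ 0.7598 -0.0422  0.096 ]
[  0 259  41  45 844] [ 17.3 279. ] [ 0.2401 -0.1496  0.096 ]
[535 283  23  14 170] [545.1 290.9] [ 0.829  -0.1477  0.096 ]
[207 364  31  38 618] [220.3 381.6] [ 0.4886 -0.2557  0.096 ]
[ 247  364  193   48 4432] [350.9 382.9] [ 0.6267 -0.2514  0.096 ]
```

View pics/w1.png

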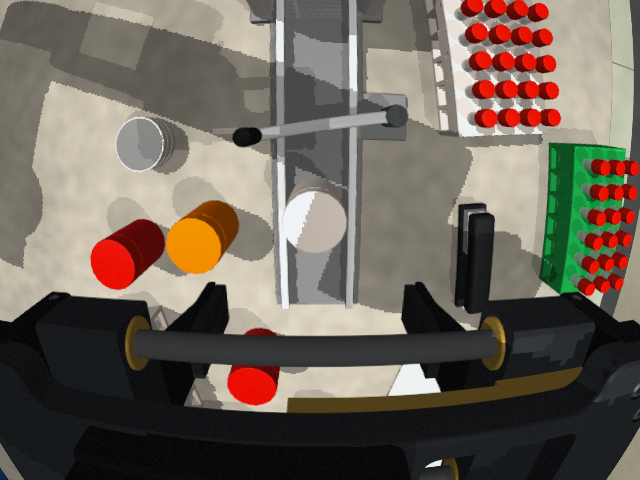

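The wrist view shows the jar lid at (314,219), the knob top at (244,137), the hinge at (397,116), the rail tops at about (281,…) and (352,…), and the lane's open end at row 304.

```bash
python3 -c "
from h import *
import pickle
from go import *
c=cam('wrist'); c['fish']=1
for n,u,v,z in (('jar',314,219,.096),('knob',243,137,.114),('hinge',398,115,.056),('endL',285,306,.03),('endR',351,306,.03),('railL',279,40,.03),('railR',355,40,.03)): print(n,onz(c,u,v,z).round(4))
print('lane at y -.08, x',W(0,-.09))
"
```

```text
jar [ 0.5856 -0.0778  0.096 ]
knob [ 0.5297 -0.0082  0.114 ]
hinge [0.6619 0.0138 0.056 ]
endL [ 0.5545 -0.1953  0.03  ]
endR [ 0.6288 -0.1941  0.03  ]
railL [0.5483 0.0882 0.03  ]
railR [0.6229 0.0895 0.03  ]
lane at y -.08, x [ 0.58995285 -0.07897881]
```

```bash
sed -i 's/L=np.array.*;TH/L=np.array([.5875,.0125]);TH/' go.py; python3 -c "
from go import *
go((.5865,-.079,.12,1.5925),(.5865,-.079,.052,1.5925))"
```

```text
t 1.70 p [ 0.5875 -0.084   0.2404] yaw 1.5874 F [-0.3 -0.3 -0.6] w 0.0871 g 0.0 q6 -0.35
[0.5, -0.08, 12.04] [-0.001, 0.0, -0.005]
[0.5, -0.08, 18.84] [-0.001, 0.0, -0.005]
```

play_rows(
  gripper=[-1, -1, -1, -1, -1, -1, 1, 1, 1, 1, 1, 1],
  delta_pos=[
    [0.5, -0.1, 6],
    [0.5, -0.1, 11.5],
    [0.5, -0.1, 15],
    [0.5, -0.1, 17.5],
    [0.5, -0.1, 18.8],
    [0.5, -0.1, 18.8],
    [0.5, -0.1, 18.8],
    [0.5, -0.1, 18.8],
    [0.5, -0.1, 18.8],
    [0.5, -0.1, 18.8],
    [0.5, -0.1, 18.8],
    [0.5, -0.1, 18.8],
  ],
  turn=[
    [0, 0, 0],
    [0, 0, 0],
    [0, 0, 0],
    [0, 0, 0],
    [0, 0, 0],
    [0, 0, 0],
    [0, 0, 0],
    [0, 0, 0],
    [0, 0, 0],
    [0, 0, 0],
    [0, 0, 0],
    [0, 0, 0],
  ],
  squeeze=15,
)

```text
time: 3.2
position: [0.5874, -0.0773, 0.053]
tool_rot: [0.7, 0.714, 0.0, 0.0]
ft_force: [-0.8, 0.7, 4.9]
grip_width: 0.0556
grip_force: 15.0
```

```bash
python3 -c "
from go import *
p=robot.get_obs()['position']
go((p[0],p[1],.24,1.5925),(.387,.292,.24,1.5925))"
```

```text
t 3.20 p [ 0.5874 -0.0773  0.053 ] yaw 1.5899 F [-0.8  0.7  4.9] w 0.0556 g 15.0 q6 -0.34
[-0.0, 0.01, -18.7] [0.0, 0.0, -0.003]
[37.31, -19.32, -18.71] [0.0, 0.0, -0.003]
```

play_rows(
  gripper=[1, 1, 1, 1, 1, 1, 1, 1, 1, 1, 1, 1],
  delta_pos=[
    [0, 0, -3],
    [0, 0, -8],
    [0, 0, -14],
    [0, 0, -18.7],
    [4, -2, -18.7],
    [9.5, -5, -18.7],
    [15, -7.8, -18.7],
    [20.5, -10.6, -18.7],
    [26, -13.5, -18.7],
    [31, -16, -18.7],
    [35, -18, -18.7],
    [37.3, -19.3, -18.7],
  ],
  turn=[
    [0, 0, 0],
    [0, 0, 0],
    [0, 0, 0],
    [0, 0, 0],
    [0, 0, 0],
    [0, 0, 0],
    [0, 0, 0],
    [0, 0, 0],
    [0, 0, 0],
    [0, 0, 0],
    [0, 0, 0],
    [0, 0, 0],
  ],
)

```text
time: 4.7
position: [0.3855, 0.2935, 0.2391]
tool_rot: [0.7, 0.715, -0.0, -0.0]
ft_force: [-0.7, 0.7, -0.7]
grip_width: 0.055
grip_force: 15.0
```

```bash
python3 -c "
from go import *
from w import *
go((.387,.292,.10,1.5925),(.387,.292,.049,1.5925))
c=wcam(); save(c,'w2.png')"
```

```text
t 4.70 p [0.3855 0.2935 0.2391] yaw 1.5920 F [-0.7  0.7 -0.7] w 0.0550 g 15.0 q6 0.40
[-0.15, 0.16, 13.91] [-0.001, 0.0, -0.001]
[-0.15, 0.17, 19.01] [-0.001, 0.0, -0.001]
```

View pics/w2.png

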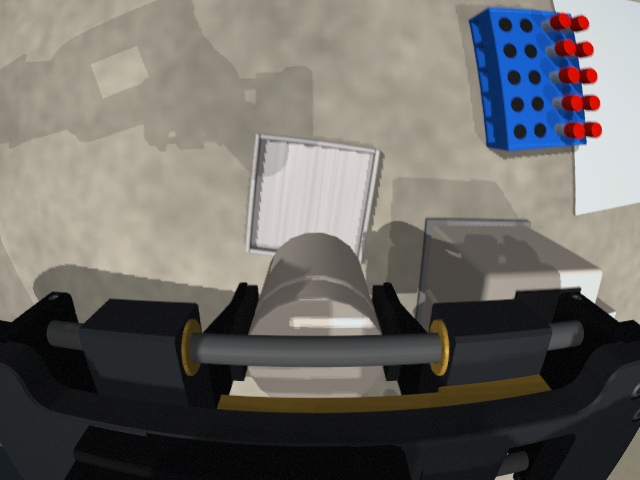

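The jar is held upright. The tray shows corners at (257,136), (381,150) and (247,252), with the fourth hidden behind the jar.

```bash
python3 -c "
from go import *
from w import *
c=wcam()
P=[onz(c,u,v,.018) for u,v in((257,136),(381,150),(247,252))];print(np.round(P,4),np.linalg.norm(P[1]-P[0]),np.linalg.norm(P[2]-P[0]),(P[1]+P[2])/2)"
```

```text
[[0.3216 0.3695 0.018 ]
 [0.4494 0.3579 0.018 ]
 [0.3088 0.2437 0.018 ]] 0.1282436958501375 0.12639348627083785 [0.37905986 0.30078655 0.018     ]
```

play_rows(
  gripper=[1, 1, 1, 1, 1, 1, 1, 1, 1, 1, 1, 1],
  delta_pos=[
    [0.2, -0.3, 4],
    [0.3, -0.5, 9],
    [0.3, -0.5, 13],
    [0.3, -0.5, 16],
    [0.3, -0.5, 17.5],
    [0.3, -0.5, 18],
    [0.3, -0.5, 18.3],
    [0.3, -0.5, 18.6],
    [0.3, -0.5, 18.8],
    [0.3, -0.5, 19.0],
    [0.3, -0.5, 19.1],
    [0.3, -0.5, 19.1],
  ],
  turn=[
    [0, 0, 0],
    [0, 0, 0],
    [0, 0, 0],
    [0, 0, 0],
    [0, 0, 0],
    [0, 0, 0],
    [0, 0, 0],
    [0, 0, 0],
    [0, 0, 0],
    [0, 0, 0],
    [0, 0, 0],
    [0, 0, 0],
  ],
)

```text
time: 6.3
position: [0.3822, 0.2948, 0.0486]
tool_rot: [0.7, 0.714, 0.0, 0.0]
ft_force: [-0.9, 1.2, -0.7]
grip_width: 0.0553
grip_force: 15.0
```

```bash
python3 -c "
from go import *
go()"
```

```text
t 6.30 p [0.3822 0.2948 0.0486] yaw 1.5899 F [-0.9  1.2 -0.7] w 0.0553 g 15.0 q6 0.41
```

play_rows(
  gripper=[1, 1, 1, 1],
  delta_pos=[
    [0, 0, 0.05],
    [0, 0, 0.1],
    [0, 0, 0.15],
    [0, 0, 0.15],
  ],
  turn=[
    [0, 0, 0],
    [0, 0, 0],
    [0, 0, 0],
    [0, 0, 0],
  ],
)

```text
time: 6.8
position: [0.3822, 0.2949, 0.0479]
tool_rot: [0.7, 0.714, 0.0, 0.0]
ft_force: [-1.2, -0.2, 7.7]
grip_width: 0.0551
grip_force: 15.0
```

Contact at 7.7 N. I release, rise straight up, and go on towards the gate.

play_rows(
  gripper=[-0.2, -1, -1, -1, -1, -1, -1, -1],
  delta_pos=[
    [0, 0, 0],
    [0, 0, 0],
    [0, 0, 0],
    [0, 0, -1],
    [0, 0, -6],
    [0, 0, -12],
    [0, 0, -17],
    [0, 0, -19],
  ],
  turn=[
    [0, 0, 0],
    [0, 0, 0],
    [0, 0, 0],
    [0, 0, 0],
    [0, 0, 0],
    [0, 0, 0],
    [0, 0, 0],
    [0, 0, 0],
  ],
)

```text
time: 7.8
position: [0.3833, 0.2955, 0.2409]
tool_rot: [0.7, 0.714, 0.003, 0.001]
ft_force: [0.9, -0.8, -0.2]
grip_width: 0.0869
grip_force: 0.0
```

```bash
python3 -c "
from go import *
k=W(75,0)
k=np.array([.5285,-.0088]); h=W(.075,0); v=k-h; a=np.arctan2(v[1],v[0])-np.pi-TH; print(k,h,np.hypot(*v),a%(2*np.pi))
go((*k,.24,.17),)"
```

```text
[ 0.5285 -0.0088] [0.66248234 0.01412737] 0.13592988064583456 0.14778077235801756
t 7.80 p [0.3833 0.2955 0.2409] yaw 1.5901 F [ 0.9 -0.8 -0.2] w 0.0869 g 0.0 q6 0.41
[-30.7, 13.93, 0.09] [0.003, -0.006, 1.42]
```

play_rows(
  gripper=[-1, -1, -1, -1, -1, -1, -1, -1, -1, -1, -1, -1],
  delta_pos=[
    [-5, 2.3, 0],
    [-10, 4.5, 0],
    [-15, 6.8, 0],
    [-20.5, 9.3, 0],
    [-26, 11.8, 0],
    [-30.7, 13.9, 0],
    [-30.7, 13.9, 0],
    [-30.7, 13.9, 0],
    [-30.7, 13.9, 2],
    [-30.7, 13.9, 5],
    [-30.7, 13.9, 7],
    [-30.7, 13.9, 7],
  ],
  turn=[
    [0, 0, 0.17],
    [0, 0, 0.34],
    [0, 0, 0.51],
    [0, 0, 0.69],
    [0, 0, 0.87],
    [0, 0, 1.05],
    [0, 0, 1.23],
    [0, 0, 1.42],
    [0, 0, 1.42],
    [0, 0, 1.42],
    [0, 0, 1.42],
    [0, 0, 1.42],
  ],
)

```text
time: 9.3
position: [0.5256, -0.0092, 0.1661]
tool_rot: [0.996, 0.085, -0.002, -0.001]
ft_force: [0.5, 0.3, 1.1]
grip_width: 0.0875
grip_force: 0.0
```

```bash
python3 -c "
from go import *
k=np.array([.5285,-.0088])
go((*k,.068,.17))"
```

```text
t 9.30 p [ 0.5256 -0.0092  0.1661] yaw 0.1697 F [0.5 0.3 1.1] w 0.0875 g 0.0 q6 1.17
[0.33, 0.02, 9.81] [-0.001, 0.004, -0.0]
```

play_rows(
  gripper=[-1, -1, -1, -1, 0.4, 0.4, 1, 1, 1, 1, 1],
  delta_pos=[
    [0.3, 0, 3],
    [0.3, 0, 7],
    [0.3, 0, 9.8],
    [0.3, 0, 9.8],
    [0.3, 0, 9.8],
    [0.3, 0, 9.8],
    [0.3, 0, 9.8],
    [0.3, 0, 9.8],
    [0.3, 0, 9.8],
    [0.3, 0, 9.8],
    [0.3, 0, 9.8],
  ],
  turn=[
    [0, 0, 0],
    [0, 0, 0],
    [0, 0, 0],
    [0, 0, 0],
    [0, 0, 0],
    [0, 0, 0],
    [0, 0, 0],
    [0, 0, 0],
    [0, 0, 0],
    [0, 0, 0],
    [0, 0, 0],
  ],
  squeeze=12,
)

```text
time: 10.68
position: [0.5299, -0.009, 0.069]
tool_rot: [0.996, 0.085, -0.0, -0.0]
ft_force: [0.4, 0.5, 0.1]
grip_width: 0.0248
grip_force: 0.0
```

```bash
python3 -c "
from go import *
p=robot.get_obs()['position'];h=W(.075,0);v=p[:2]-h;print(h,v,np.hypot(*v))
v=v/np.hypot(*v)*.135
y0=yaw()
w=[]
for i in range(1,11):
  a=.161*i; c,s=np.cos(a),np.sin(a); q=h+[c*v[0]-s*v[1],s*v[0]+c*v[1]]; w.append((*q,p[2],y0+a))
go(*w)"
```

```text
[0.66248234 0.01412737] [-0.13261191 -0.02310869] 0.13461029046262526
t 10.68 p [ 0.5299 -0.009   0.069 ] yaw 0.1698 F [0.4 0.5 0.1] w 0.0248 g 0.0 q6 1.17
[0.14, 2.16, -0.0] [-0.0, 0.0, -0.161]
[0.67, 4.27, -0.0] [-0.0, 0.0, -0.322]
[1.52, 6.27, -0.0] [-0.0, 0.0, -0.483]
[2.69, 8.1, -0.0] [-0.0, 0.0, -0.644]
[4.13, 9.72, -0.0] [-0.0, 0.0, -0.805]
[5.82, 11.09, -0.0] [-0.0, 0.0, -0.966]
[7.7, 12.17, -0.0] [-0.0, 0.0, -1.127]
[9.73, 12.94, -0.0] [-0.0, 0.0, -1.288]
[11.86, 13.37, -0.0] [-0.0, 0.0, -1.449]
[14.03, 13.45, -0.0] [-0.0, 0.0, -1.61]
```

play_rows(
  gripper=[1, 1, 1],
  delta_pos=[
    [0, 0, 0],
    [0, 0, 0],
    [0, 0, 0],
  ],
  turn=[
    [0, 0, 0],
    [0, 0, 0],
    [0, 0, 0],
  ],
)

```text
time: 11.05
position: [0.5298, -0.0089, 0.069]
tool_rot: [0.996, 0.085, -0.0, -0.0]
ft_force: [-0.0, 0.1, 0.6]
grip_width: 0.0157
grip_force: 12.0
```

```bash
python3 -c "
from go import *
p=robot.get_obs()['position'];h=W(.075,0);v=p[:2]-h;print(h,v,np.hypot(*v))
y0=yaw()
w=[]
for i in range(1,12):
  a=.142*i; c,s=np.cos(a),np.sin(a); q=h+[c*v[0]-s*v[1],s*v[0]+c*v[1]]; w.append((*q,p[2],y0+a))
go(*w)"
```

```text
[0.66248234 0.01412737] [-0.13267352 -0.02307059] 0.13466444979829195
t 11.05 p [ 0.5298 -0.0089  0.069 ] yaw 0.1698 F [-0.   0.1  0.6] w 0.0157 g 12.0 q6 1.17
[0.14, 1.91, -0.0] [-0.0, 0.0, -0.142]
[0.55, 3.77, -0.0] [-0.0, 0.0, -0.284]
[1.22, 5.56, -0.0] [-0.0, 0.0, -0.426]
[2.13, 7.24, -0.0] [-0.0, 0.0, -0.568]
[3.27, 8.77, -0.0] [-0.0, 0.0, -0.71]
[4.62, 10.12, -0.0] [-0.0, 0.0, -0.852]
[6.15, 11.27, -0.0] [-0.0, 0.0, -0.994]
[7.82, 12.2, -0.0] [-0.0, 0.0, -1.136]
[9.61, 12.87, -0.0] [-0.0, 0.0, -1.278]
[11.47, 13.29, -0.0] [-0.0, 0.0, -1.42]
[13.38, 13.43, -0.01] [-0.0, 0.0, -1.562]
```

play_rows(
  gripper=[1, 1, 1, 1, 1, 1, 1, 1, 1, 1, 1, 1],
  delta_pos=[
    [0.14, 1.91, 0],
    [0.55, 3.77, 0],
    [1.22, 5.56, 0],
    [2.13, 7.24, 0],
    [3.27, 8.77, 0],
    [4.62, 10.12, 0],
    [6.15, 11.27, 0],
    [7.82, 12.2, 0],
    [9.61, 12.87, 0],
    [11.47, 13.29, 0],
    [13.4, 13.4, 0],
    [13.4, 13.4, 0],
  ],
  turn=[
    [0, 0, -0.14],
    [0, 0, -0.28],
    [0, 0, -0.43],
    [0, 0, -0.57],
    [0, 0, -0.71],
    [0, 0, -0.85],
    [0, 0, -0.99],
    [0, 0, -1.14],
    [0, 0, -1.28],
    [0, 0, -1.42],
    [0, 0, -1.56],
    [0, 0, -1.56],
  ],
)

```text
time: 12.55
position: [0.6855, -0.1181, 0.069]
tool_rot: [0.649, 0.761, 0.0, 0.0]
ft_force: [0.2, 0.5, 2.7]
grip_width: 0.0157
grip_force: 12.0
```

```bash
python3 -c "
from go import *
p=robot.get_obs()['position'];h=W(.075,0);v=p[:2]-h;print(h,v,np.hypot(*v),np.arctan2(v[1],v[0])+np.pi-TH)
go((.386,-.304,.24,1.790))"
```

```text
[0.66248234 0.01412737] [ 0.02297047 -0.13226583] 0.13424564447798945 1.7210502161455636
t 12.55 p [ 0.6855 -0.1181  0.069 ] yaw 1.7293 F [0.2 0.5 2.7] w 0.0157 g 12.0 q6 -0.49
[-13.63, -32.49, -17.12] [0.001, 0.0, -0.061]
```

play_rows(
  gripper=[0, -0.5, -0.5, -1, -1, -1, -1, -1, -1, -1, -1, -1],
  delta_pos=[
    [0, 0, 0],
    [0, 0, 0],
    [0, 0, -2],
    [0, 0, -7],
    [0, 0, -12],
    [0, 0, -17],
    [-2, -6, -17],
    [-4.5, -12, -17],
    [-7, -17, -17],
    [-9.5, -22.5, -17],
    [-12, -28, -17],
    [-13.6, -32.5, -17],
  ],
  turn=[
    [0, 0, 0],
    [0, 0, 0],
    [0, 0, 0],
    [0, 0, 0],
    [0, 0, 0],
    [0, 0, 0],
    [0, 0, 0],
    [0, 0, 0],
    [0, 0, -0.06],
    [0, 0, -0.06],
    [0, 0, -0.06],
    [0, 0, -0.06],
  ],
)

```text
time: 14.05
position: [0.3835, -0.3056, 0.2407]
tool_rot: [0.626, 0.78, -0.001, 0.001]
ft_force: [1.3, 0.1, -0.4]
grip_width: 0.087
grip_force: 0.0
```

```bash
python3 -c "
from go import *
from w import *
go((.386,-.304,.032,1.790))
for n in ('scene','top'):
  save(cam(n),n+'2.png')
a=cv2.imread('pics/scene2.png')[140:390,110:430];b=cv2.imread('pics/top2.png')[190:340,180:520]
c=wcam();save(c,'w3.png')
cv2.imwrite('pics/m2.png',np.vstack([cv2.resize(c['color'][:,:,::-1],(640,480))[:330],cv2.resize(a,(345,270))[:, :].copy() if 0 else np.hstack([cv2.resize(a,(320,250)),cv2.resize(b,(320,250))])]))"
```

```text
t 14.05 p [ 0.3835 -0.3056  0.2407] yaw 1.7882 F [ 1.3  0.1 -0.4] w 0.0870 g 0.0 q6 -1.12
[0.16, 0.26, 20.87] [0.001, 0.003, -0.002]
```

View pics/m2.png

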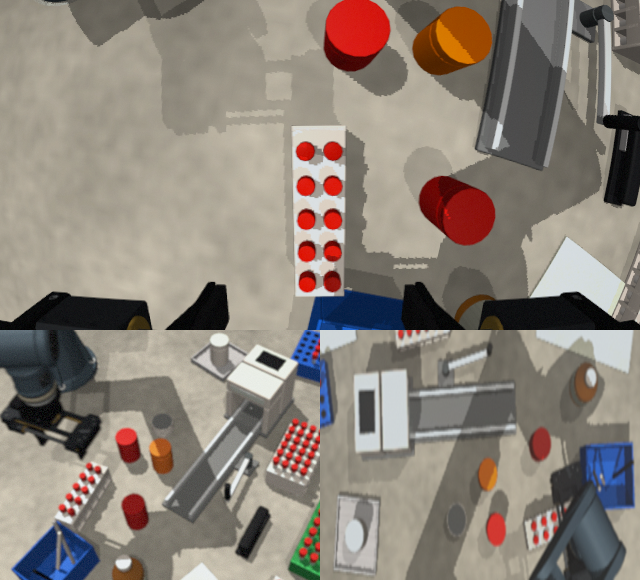

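The gate is open and the jar stands in the tray. The rack's ten caps are at (306,151) to (332,282) in the wrist view, with the blue box just beyond its rear end. I refine the rack pose.

```bash
python3 -c "
from go import *
from w import *
c=wcam();H=cv2.cvtColor(c['color'],cv2.COLOR_RGB2HSV)
m=(((H[...,0]<8)|(H[...,0]>172))&(H[...,1]>130)&(H[...,2]>170)).astype('uint8')
m[:,:285]=0;m[:,350:]=0;m[:135]=0;m[300:]=0
n,l,s,ce=cv2.connectedComponentsWithStats(m)
P=np.array([onz(c,*ce[i],.081) for i in range(1,n) if s[i][4]>60]);print(len(P),P.mean(0),ce[1:].round(0).tolist())
r=cv2.minAreaRect((P[:,:2]*1000).astype('float32'));print(r)
for u,v in((292,126),(345,126),(344,296),(297,296)):print(onz(c,u,v,.06).round(4))
go()"
```

```text
9 [ 0.3812243  -0.29816413  0.081     ] [[302.0, 151.0], [330.0, 151.0], [302.0, 187.0], [330.0, 187.0], [303.0, 221.0], [330.0, 221.0], [303.0, 254.0], [329.0, 252.0], [304.0, 284.0], [323.0, 284.0]]
((384.0968322753906, -304.6315002441406), (24.180681228637695, 123.74237060546875), 12.731284141540527)
[ 0.3449 -0.2274  0.06  ]
[ 0.3918 -0.2172  0.06  ]
[ 0.4299 -0.3812  0.06  ]
[ 0.3829 -0.3912  0.06  ]
t 14.25 p [ 0.3849 -0.3049  0.2404] yaw 1.7869 F [0.2 0.3 0.6] w 0.0870 g 0.0 q6 -1.11
```

play_rows(
  gripper=[-1, -1, -1, -1, -1, -1, 1, 1, 1, 1, 1, 1],
  delta_pos=[
    [0, 0, 5],
    [0, 0, 10],
    [0, 0, 15],
    [0, 0, 19],
    [0, 0, 20.7],
    [0, 0, 20.7],
    [0, 0, 20.7],
    [0, 0, 20.7],
    [0, 0, 20.7],
    [0, 0, 20.7],
    [0, 0, 20.7],
    [0, 0, 20.7],
  ],
  turn=[
    [0, 0, 0],
    [0, 0, 0],
    [0, 0, 0],
    [0, 0, 0],
    [0, 0, 0],
    [0, 0, 0],
    [0, 0, 0],
    [0, 0, 0],
    [0, 0, 0],
    [0, 0, 0],
    [0, 0, 0],
    [0, 0, 0],
  ],
  squeeze=25,
)

```text
time: 15.75
position: [0.3853, -0.3043, 0.0324]
tool_rot: [0.626, 0.78, -0.0, 0.0]
ft_force: [-0.2, 0.0, 4.0]
grip_width: 0.0498
grip_force: 25.0
```

```bash
python3 -c "
from go import *
p=robot.get_obs()['position']
t=W(0,-.100);print(t)
go((p[0],p[1],.2,yaw()),(*t,.2,1.5925))"
```

```text
[ 0.58966983 -0.08747646]
t 15.75 p [ 0.3853 -0.3043  0.0324] yaw 1.7898 F [-0.2  0.   4. ] w 0.0498 g 25.0 q6 -1.12
[-0.01, 0.0, -16.76] [0.0, 0.0, 0.0]
[16.72, 24.66, -16.76] [0.0, 0.0, 0.197]
```

play_rows(
  gripper=[1, 1, 1, 1, 1, 1, 1, 1, 1, 1, 1, 1],
  delta_pos=[
    [0, 0, -1.5],
    [0, 0, -5],
    [0, 0, -9],
    [0, 0, -13.5],
    [0, 0, -16.8],
    [2.5, 3.7, -16.8],
    [5.5, 8, -16.8],
    [8.5, 12.5, -16.8],
    [11.5, 17, -16.8],
    [14.5, 21.3, -16.8],
    [16.7, 24.7, -16.8],
    [16.7, 24.7, -16.8],
  ],
  turn=[
    [0, 0, 0],
    [0, 0, 0],
    [0, 0, 0],
    [0, 0, 0],
    [0, 0, 0],
    [0, 0, 0.03],
    [0, 0, 0.06],
    [0, 0, 0.1],
    [0, 0, 0.14],
    [0, 0, 0.17],
    [0, 0, 0.197],
    [0, 0, 0.197],
  ],
)

```text
time: 17.25
position: [0.5911, -0.0848, 0.1998]
tool_rot: [0.698, 0.716, 0.0, -0.0]
ft_force: [-0.6, -0.6, -4.7]
grip_width: 0.05
grip_force: 25.0
```

```bash
python3 -c "
from go import *
from w import *
c=wcam();save(c,'w4.png')
t=W(0,-.100)
go((*t,.06,1.5925),(*t,.0424,1.5925))"
```

```text
t 17.30 p [ 0.5897 -0.086   0.1996] yaw 1.5958 F [ 0.5  0.1 -3.8] w 0.0500 g 25.0 q6 -0.36
[-0.15, 0.02, 13.96] [-0.002, -0.0, 0.003]
[-0.15, 0.03, 15.72] [-0.002, -0.0, 0.003]
```

View pics/w4.png

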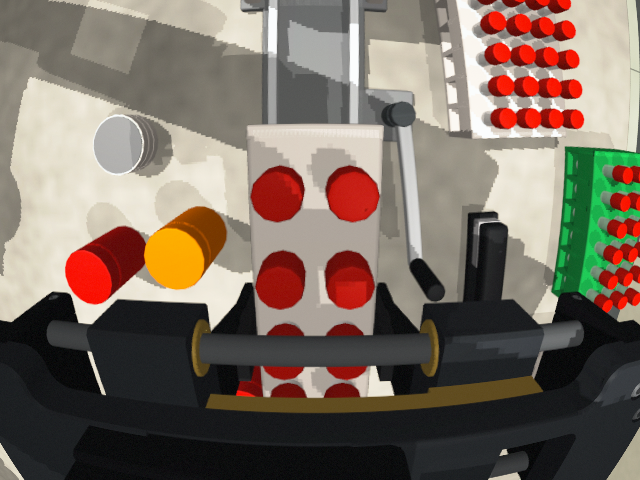

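The rack is held straight; its leading end runs from (247,126) to (383,126) with the rails ahead of it. I check its lateral alignment with the lane.

```bash
python3 -c "
from go import *
from w import *
c=wcam()
a=onz(c,247,127,.227);b=onz(c,383,126,.227);print(a,b,(a+b)/2,np.linalg.norm(a-b))
G=cv2.cvtColor(c['color'],cv2.COLOR_RGB2GRAY)
for v in(30,60,90,115):
  r=G[v,255:375].astype(int);e=np.abs(np.diff(r));i=np.where(e>25)[0]+255.5;print(v,[(u,onz(c,u,v,.03)[:2].round(4).tolist()) for u in i])
t=(a+b)/2;print('lane x at that y',W(0,t[1]-.0125))"
```

```text
[ 0.56267481 -0.0030342   0.227     ] [ 0.61142875 -0.00148574  0.227     ] [ 0.58705178 -0.00225997  0.227     ] 0.0487785214141903
30 [(np.float64(263.5), [0.5391, 0.086]), (np.float64(269.5), [0.5445, 0.0859]), (np.float64(270.5), [0.5454, 0.0859]), (np.float64(278.5), [0.5524, 0.0857]), (np.float64(288.5), [0.5613, 0.0857]), (np.float64(289.5), [0.5621, 0.0856]), (np.float64(319.5), [0.5884, 0.086]), (np.float64(349.5), [0.6146, 0.0871]), (np.float64(351.5), [0.6164, 0.0872]), (np.float64(360.5), [0.6243, 0.0878])]
60 [(np.float64(269.5), [0.5453, 0.0576]), (np.float64(277.5), [0.5524, 0.0575]), (np.float64(278.5), [0.5533, 0.0575]), (np.float64(294.5), [0.5673, 0.0575]), (np.float64(351.5), [0.617, 0.0591]), (np.float64(359.5), [0.624, 0.0595]), (np.float64(360.5), [0.6249, 0.0595]), (np.float64(370.5), [0.6337, 0.0601])]
90 [(np.float64(263.5), [0.5406, 0.0303]), (np.float64(269.5), [0.546, 0.0302]), (np.float64(277.5), [0.553, 0.0302]), (np.float64(278.5), [0.5539, 0.0302]), (np.float64(351.5), [0.6176, 0.0317]), (np.float64(359.5), [0.6247, 0.0321]), (np.float64(360.5), [0.6256, 0.0321]), (np.float64(367.5), [0.6317, 0.0325])]
115 [(np.float64(263.5), [0.541, 0.0078]), (np.float64(269.5), [0.5463, 0.0077]), (np.float64(278.5), [0.5543, 0.0077]), (np.float64(350.5), [0.6174, 0.0092]), (np.float64(351.5), [0.6183, 0.0093]), (np.float64(359.5), [0.6254, 0.0096])]
lane x at that y [ 0.58782027 -0.00225649]
```

play_rows(
  gripper=[1, 1, 1, 1, 1, 1, 1, 1, 1, 1, 1, 1],
  delta_pos=[
    [-0.1, -0.05, 3],
    [-0.1, -0.05, 7.5],
    [-0.1, -0.05, 11],
    [-0.1, -0.05, 13],
    [-0.1, -0.05, 14.2],
    [-0.1, -0.05, 15],
    [-0.1, -0.05, 15.3],
    [-0.1, -0.05, 15.5],
    [-0.1, -0.05, 15.6],
    [-0.1, -0.05, 15.7],
    [-0.1, -0.05, 15.75],
    [-0.1, -0.05, 15.75],
  ],
  turn=[
    [0, 0, 0],
    [0, 0, 0],
    [0, 0, 0],
    [0, 0, 0],
    [0, 0, 0],
    [0, 0, 0],
    [0, 0, 0],
    [0, 0, 0],
    [0, 0, 0],
    [0, 0, 0],
    [0, 0, 0],
    [0, 0, 0],
  ],
)

```text
time: 18.85
position: [0.5896, -0.0885, 0.0426]
tool_rot: [0.699, 0.715, -0.0, 0.0]
ft_force: [-0.3, -0.5, -4.1]
grip_width: 0.05
grip_force: 25.0
```

play_rows(
  gripper=[1, 1, 1, 1],
  delta_pos=[
    [0, 0, 0.05],
    [0, 0, 0.1],
    [0, 0, 0.13],
    [0, 0, 0.13],
  ],
  turn=[
    [0, 0, 0],
    [0, 0, 0],
    [0, 0, 0],
    [0, 0, 0],
  ],
)

```text
time: 19.35
position: [0.5897, -0.0885, 0.0424]
tool_rot: [0.699, 0.715, 0.0, 0.0]
ft_force: [-2.5, 1.0, 6.9]
grip_width: 0.0501
grip_force: 25.0
```

play_rows(
  gripper=[0, -1, -1, -1, -1, -1, -1, 0, 1, 1, 1, 1],
  delta_pos=[
    [0, 0, 0],
    [0, 0, 0],
    [0, 0, 0],
    [0, 0, -1],
    [0, 0, -5],
    [0, 0, -9],
    [0, 0, -12],
    [-4, 0, -12],
    [-9, 0, -12],
    [-11.6, 0, -12],
    [-11.6, 0, -12],
    [-11.6, 0, -12],
  ],
  turn=[
    [0, 0, 0],
    [0, 0, 0],
    [0, 0, 0],
    [0, 0, 0],
    [0, 0, 0],
    [0, 0, 0],
    [0, 0, 0],
    [0, 0, 0],
    [0, 0, 0],
    [0, 0, 0],
    [0, 0, 0],
    [0, 0, 0],
  ],
)

```text
time: 20.85
position: [0.5917, -0.2032, 0.161]
tool_rot: [0.699, 0.715, 0.0, -0.001]
ft_force: [-0.1, 1.3, -1.0]
grip_width: 0.0449
grip_force: 0.0
```

```bash
python3 -c "
from go import *
from w import *
t=W(-.001,-.217)
go((*t,.052,1.5925))
c=wcam();save(c,'w5.png')"
```

```text
t 20.85 p [ 0.5917 -0.2032  0.161 ] yaw 1.5929 F [-0.1  1.3 -1. ] w 0.0449 g 0.0 q6 -0.53
[-0.14, -0.04, 10.9] [-0.001, -0.002, 0.0]
```

View pics/w5.png

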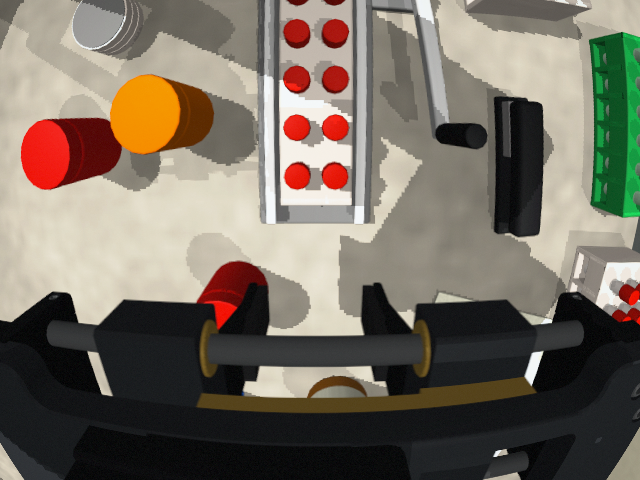

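play_rows(
  gripper=[1, 1, 1, 1, 1, 1, 1],
  delta_pos=[
    [-0.2, 0, 0],
    [-0.2, 0, 3],
    [-0.2, 0, 6.5],
    [-0.2, 0, 9.5],
    [-0.2, 0, 10.9],
    [-0.2, 0, 10.9],
    [0.8, 0, 10.9],
  ],
  turn=[
    [0, 0, 0],
    [0, 0, 0],
    [0, 0, 0],
    [0, 0, 0],
    [0, 0, 0],
    [0, 0, 0],
    [0, 0, 0],
  ],
)

```text
time: 21.78
position: [0.5932, -0.1971, 0.0535]
tool_rot: [0.7, 0.715, 0.0, 0.001]
ft_force: [0.7, -0.4, -0.4]
grip_width: 0.0007
grip_force: 0.0
```

```bash
python3 -c "
from go import *
go((*W(-.001,-.010),.052,1.5925),(*W(-.001,.007),.052,1.5925))"
```

```text
t 21.77 p [ 0.5932 -0.1971  0.0535] yaw 1.5920 F [ 0.7 -0.4 -0.4] w 0.0007 g 0.0 q6 -0.52
[19.97, -0.22, 0.12] [0.003, 0.001, -0.0]
[21.67, -0.22, 0.12] [0.003, 0.001, -0.0]
```

play_rows(
  gripper=[1, 1, 1, 1, 1, 1, 1, 1, 1, 1, 1, 1],
  delta_pos=[
    [1, -0.1, 0],
    [2.5, -0.2, 0],
    [4.5, -0.2, 0],
    [6.5, -0.2, 0],
    [8.5, -0.2, 0],
    [10.5, -0.2, 0],
    [12.5, -0.2, 0],
    [14.5, -0.2, 0],
    [16.2, -0.2, 0],
    [17.5, -0.2, 0],
    [18.5, -0.2, 0],
    [19, -0.2, 0],
  ],
  turn=[
    [0, 0, 0],
    [0, 0, 0],
    [0, 0, 0],
    [0, 0, 0],
    [0, 0, 0],
    [0, 0, 0],
    [0, 0, 0],
    [0, 0, 0],
    [0, 0, 0],
    [0, 0, 0],
    [0, 0, 0],
    [0, 0, 0],
  ],
)

```text
time: 23.28
position: [0.5856, -0.006, 0.0521]
tool_rot: [0.699, 0.715, -0.0, -0.0]
ft_force: [-0.7, -2.2, 0.9]
grip_width: 0.0002
grip_force: 1.1
```

```bash
python3 -c "
from go import *
go((*W(-.001,.007),.052,1.5925))"
```

```text
t 23.27 p [ 0.5856 -0.006   0.0521] yaw 1.5931 F [-0.7 -2.2  0.9] w 0.0002 g 1.1 q6 -0.22
[2.55, 0.13, 0.01] [-0.0, -0.0, 0.001]
```

Pushing force is about 2 N. I creep in the last stretch and watch the force.

play_rows(
  gripper=[1, 1, 1, 1, 1, 1],
  delta_pos=[
    [0.4, 0.05, 0],
    [0.8, 0.05, 0],
    [1.2, 0.05, 0],
    [1.5, 0.05, 0],
    [1.8, 0.05, 0],
    [2.0, 0.05, 0],
  ],
  turn=[
    [0, 0, 0],
    [0, 0, 0],
    [0, 0, 0],
    [0, 0, 0],
    [0, 0, 0],
    [0, 0, 0],
  ],
)

```text
time: 24.02
position: [0.5857, 0.0137, 0.0521]
tool_rot: [0.699, 0.715, -0.0, -0.0]
ft_force: [-0.2, 0.5, -0.9]
grip_width: 0.0004
grip_force: 0.7
```

play_rows(
  gripper=[1, 1, 1, 1],
  delta_pos=[
    [0.2, 0, 0],
    [0.4, 0, 0],
    [0.5, 0, 0],
    [0.5, 0, 0],
  ],
  turn=[
    [0, 0, 0],
    [0, 0, 0],
    [0, 0, 0],
    [0, 0, 0],
  ],
)

```text
time: 24.52
position: [0.5858, 0.0163, 0.0523]
tool_rot: [0.699, 0.715, -0.001, 0.001]
ft_force: [-0.5, -8.3, -0.5]
grip_width: 0.0002
grip_force: 4.1
```

play_rows(
  gripper=[1, 1, 1],
  delta_pos=[
    [0.15, 0, 0],
    [0.3, 0, 0],
    [0.3, 0, 0],
  ],
  turn=[
    [0, 0, 0],
    [0, 0, 0],
    [0, 0, 0],
  ],
)

```text
time: 24.9
position: [0.5862, 0.0165, 0.0525]
tool_rot: [0.698, 0.716, -0.003, 0.003]
ft_force: [-1.4, -16.9, -2.0]
grip_width: 0.0005
grip_force: 8.5
```

```bash
python3 -c "
from go import *
from w import *
p=robot.get_obs()['position']
g=1.71; h=W(.075,0); k=h+.1345*np.array([-np.cos(g+TH),-np.sin(g+TH)]);print('knob',k)
go((*k,.16,1.73))
for n in ('scene','top'): save(cam(n),n+'3.png')
c=wcam()
save(c,'w6.png')"
```

```text
knob [ 0.68403062 -0.11863528]
t 24.90 p [0.5862 0.0165 0.0525] yaw 1.5960 F [ -1.4 -16.9  -2. ] w 0.0005 g 8.5 q6 -0.18
[-13.83, 9.44, -10.64] [-0.0, 0.008, -0.134]
```

View pics/w6.png

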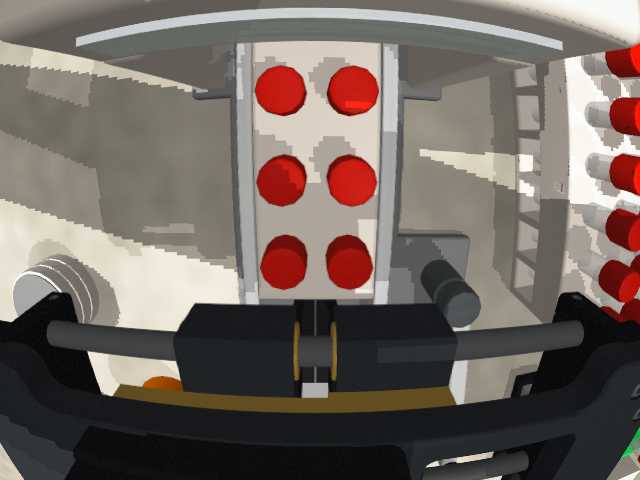

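The rack is solidly on the stop: 3 mm more command moved it only 0.2 mm, and the finger position matches the home position. Next I back off and go to the knob.

play_rows(
  gripper=[1, 1, 1, 0, -0.5, -1, -1, -1, -1, -1, -1],
  delta_pos=[
    [-1, 0, 0],
    [-2, 0, 0],
    [-2, 0, -4],
    [-2, 0, -9],
    [-5, 2, -10.6],
    [-9, 5.5, -10.6],
    [-13.5, 9.2, -10.6],
    [-13.8, 9.4, -10.6],
    [-13.8, 9.4, -10.6],
    [-13.8, 9.4, -10.6],
    [-13.8, 9.4, -10.6],
  ],
  turn=[
    [0, 0, 0],
    [0, 0, 0],
    [0, 0, 0],
    [0, 0, 0],
    [0, 0, -0.13],
    [0, 0, -0.13],
    [0, 0, -0.13],
    [0, 0, -0.13],
    [0, 0, -0.13],
    [0, 0, -0.13],
    [0, 0, -0.13],
  ],
)

```text
time: 26.42
position: [0.682, -0.1131, 0.1583]
tool_rot: [0.651, 0.759, -0.0, -0.0]
ft_force: [0.4, 0.1, -0.0]
grip_width: 0.0725
grip_force: 0.0
```

```bash
python3 -c "
from go import *
go((.6855,-.1181,.069,1.729))"
```

```text
t 26.43 p [ 0.682  -0.1131  0.1583] yaw 1.7242 F [ 0.4  0.1 -0. ] w 0.0725 g 0.0 q6 -0.48
[-0.56, 0.28, 8.93] [-0.001, -0.001, -0.005]
```

play_rows(
  gripper=[-1, -1, -1, -1, 1, 1, 1, 1, 1, 1, 1, 1],
  delta_pos=[
    [-0.5, 0.3, 0],
    [-0.5, 0.3, 4],
    [-0.5, 0.3, 8],
    [-0.5, 0.3, 8.9],
    [-0.5, 0.3, 8.9],
    [-0.5, 0.3, 8.9],
    [-0.5, 0.3, 8.9],
    [-0.5, 0.3, 8.9],
    [-0.5, 0.3, 8.9],
    [-0.5, 0.3, 8.9],
    [-0.5, 0.3, 8.9],
    [-0.5, 0.3, 8.9],
  ],
  turn=[
    [0, 0, 0],
    [0, 0, 0],
    [0, 0, 0],
    [0, 0, 0],
    [0, 0, 0],
    [0, 0, 0],
    [0, 0, 0],
    [0, 0, 0],
    [0, 0, 0],
    [0, 0, 0],
    [0, 0, 0],
    [0, 0, 0],
  ],
  squeeze=12,
)

```text
time: 27.92
position: [0.6863, -0.119, 0.0691]
tool_rot: [0.651, 0.759, -0.0, -0.0]
ft_force: [-0.1, 0.0, 0.3]
grip_width: 0.0158
grip_force: 12.0
```

```bash
python3 -c "
from go import *
p=robot.get_obs()['position'];h=W(.075,0);v=p[:2]-h;g=np.arctan2(v[1],v[0])+np.pi-TH;print(np.hypot(*v),g)
y0=yaw();w=[]
for i in range(1,12):
  a=-(g-.0)*i/11; c,s=np.cos(a),np.sin(a); q=h+[c*v[0]-s*v[1],s*v[0]+c*v[1]]; w.append((*q,p[2],y0+a))
go(*w)"
```

```text
0.13520813299293968 1.7264853981540491
t 27.93 p [ 0.6863 -0.119   0.0691] yaw 1.7228 F [-0.1  0.   0.3] w 0.0158 g 12.0 q6 -0.48
[0.11, -2.12, 0.0] [-0.0, -0.0, 0.157]
[0.55, -4.19, 0.0] [-0.0, -0.0, 0.314]
[1.32, -6.17, 0.0] [-0.0, -0.0, 0.471]
[2.38, -8.0, 0.0] [-0.0, -0.0, 0.628]
[3.71, -9.65, 0.0] [-0.0, 0.0, 0.785]
[5.29, -11.07, 0.0] [-0.0, 0.0, 0.942]
[7.06, -12.22, 0.0] [-0.0, 0.0, 1.099]
[9.0, -13.09, 0.0] [-0.0, 0.0, 1.256]
[11.05, -13.64, 0.0] [-0.0, 0.0, 1.413]
[13.16, -13.86, 0.0] [-0.0, 0.0, 1.57]
[15.27, -13.75, 0.01] [-0.0, 0.0, 1.726]
```

play_rows(
  gripper=[1, 1, 1, 1, 1, 1, 1, 1, 1, 1, 1, 1],
  delta_pos=[
    [0.11, -2.12, 0],
    [0.55, -4.19, 0],
    [1.32, -6.17, 0],
    [2.38, -8.0, 0],
    [3.71, -9.65, 0],
    [5.29, -11.07, 0],
    [7.06, -12.22, 0],
    [9.0, -13.09, 0],
    [11.05, -13.64, 0],
    [13.16, -13.86, 0],
    [14.8, -13.8, 0],
    [15.3, -13.75, 0],
  ],
  turn=[
    [0, 0, 0.157],
    [0, 0, 0.314],
    [0, 0, 0.471],
    [0, 0, 0.628],
    [0, 0, 0.785],
    [0, 0, 0.942],
    [0, 0, 1.099],
    [0, 0, 1.256],
    [0, 0, 1.413],
    [0, 0, 1.57],
    [0, 0, 1.7],
    [0, 0, 1.726],
  ],
)

```text
time: 29.42
position: [0.5268, 0.0114, 0.0692]
tool_rot: [1.0, -0.0, -0.001, 0.001]
ft_force: [-2.6, -11.5, -1.4]
grip_width: 0.0157
grip_force: 12.0
```

```bash
python3 -c "
from go import *
p=robot.get_obs()['position'];h=W(.075,0);v=p[:2]-h;print(np.hypot(*v),(np.arctan2(v[1],v[0])-np.pi-TH+3)%(2*np.pi)-3)
go()"
```

```text
0.13568301734160979 -0.0015829088227370391
t 29.43 p [0.5268 0.0114 0.0692] yaw -0.0007 F [ -2.6 -11.5  -1.4] w 0.0157 g 12.0 q6 1.38
```

The gate reacts with −11.5 N, so it is at its closed stop. I nudge a little more, then relax, release and retreat.

play_rows(
  gripper=[1, 1, 1, 0, -0.5, -0.5, -0.5, -0.5, -0.5, -0.5],
  delta_pos=[
    [0, -0.1, 0],
    [0, -0.15, 0],
    [0, -0.15, 0],
    [0, -0.15, 0],
    [0, 0, 0],
    [0, 0, -1],
    [0, 0, -6],
    [0, 0, -12],
    [0, 0, -16],
    [0, 0, -16],
  ],
  turn=[
    [0, 0, 0],
    [0, 0, 0],
    [0, 0, 0],
    [0, 0, 0],
    [0, 0, 0],
    [0, 0, 0],
    [0, 0, 0],
    [0, 0, 0],
    [0, 0, 0],
    [0, 0, 0],
  ],
)

```text
time: 30.68
position: [0.5299, 0.0113, 0.2336]
tool_rot: [1.0, -0.001, 0.005, 0.001]
ft_force: [-0.0, 0.2, -1.1]
grip_width: 0.0646
grip_force: 0.0
```

play_rows(
  gripper=[-0.5, -0.5, -0.5, -0.5, -0.5, -0.5],
  delta_pos=[
    [-4, 5, 0],
    [-8, 10, 0],
    [-10, 15, 0],
    [-12, 20, 0],
    [-12, 25, 0],
    [-12, 25, 0],
  ],
  turn=[
    [0, 0, 0],
    [0, 0, 0],
    [0, 0, 0],
    [0, 0, 0],
    [0, 0, 0],
    [0, 0, 0],
  ],
)

```text
time: 31.42
position: [0.4064, -0.2414, 0.2286]
tool_rot: [1.0, -0.004, 0.0, 0.0]
ft_force: [-0.5, 0.5, -0.2]
grip_width: 0.0654
grip_force: 0.0
```

```bash
python3 -c "
from go import *
from w import *
go()
for n in ('scene','top'): save(cam(n),n+'4.png')
a=cv2.imread('pics/scene4.png')[120:340,220:440];b=cv2.imread('pics/top4.png')[190:350,180:400]
cv2.imwrite('pics/f.png',np.hstack([cv2.resize(a,(400,400),interpolation=2),cv2.resize(b,(400,400*160//220),interpolation=2)[:400] if 0 else cv2.copyMakeBorder(cv2.resize(b,(400,291),interpolation=2),0,109,0,0,0)]))"
```

```text
t 31.43 p [ 0.4064 -0.2414  0.2286] yaw -0.0078 F [-0.5  0.5 -0.2] w 0.0654 g 0.0 q6 0.81
```

View pics/f.png

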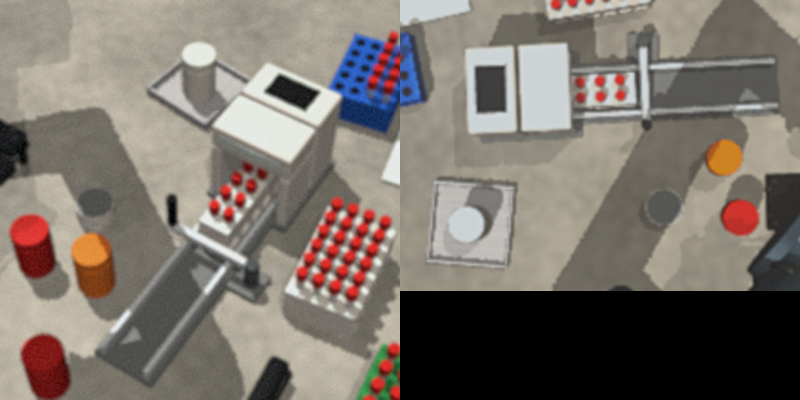

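The final views show the jar upright in the tray, the rack under the hood with the gate closed behind it at (645,90), and the bystanders in view of these crops untouched. I hand in.

```bash
python3 -c "
from rig import robot
print(robot.hand_in())"
```

```text
the job is handed in; nothing more can be done
None
```

The job is handed in at about 31 s of the 72 s allowed: the jar stands upright in the tray, the rack is against the end stop under the hood, and the gate is closed behind it. No verdict came back with the hand-in.

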